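# Close a bottle clamp until it bites and record its lever travel

## Robot

A 7-joint arm with a two-finger parallel gripper is mounted at the origin on the work surface. World frame = base frame: x ahead of the robot, y to its left, z up, the work surface at z = 0. Lengths are in mm, angles in degrees, forces in N, time in s.
With the tool pointing down it reaches from about 425 to 950 mm from the base axis. Payload 16.7 kg.
Tool frame: the origin (TCP) lies at the very end of the fingers, on their centre line; the grasp point (between the pads) lies 19 mm behind it; z points along the fingers, y is the direction in which the jaws open and shut (so a half turn about z gives the same grasp; the last joint's range is limited). The gripper opens to 94 mm and grips with 3 to 60 N. Pads are 16 mm wide; open, the fingers measure 119 mm over their backs; the gripper's body (75 mm by 177 mm) begins 78 mm behind the grasp point.
Start: joints at [68.554, 24.414, 4.234, 92.017, -1.954, 63.644, -3.845], TCP at [150.436, -657.984, 205.467] pointing down, gripper open.
Joint ranges: [-163.25, 163.25], [-28.42, 122.38], [-70.27, 78.77], [12.13, 141.07], [-58.53, 238.53], [9.26, 117.41], [-156.51, 156.51]. Speed limits (degrees/s): [108.29, 108.29, 136.94, 136.94, 172.46, 172.46, 172.46].

## Interface

Orientations are given as [roll, pitch, yaw] about the fixed x, y, z axes, in that order (R = Rz(yaw) Ry(pitch) Rx(roll)).
In Python, from rig import r gives the robot as it stands. The module is installed in compiled form; this text tells all that it offers.
- The arm moves only by the tool apply_moves, never from a script. Its argument "steps" is a list that holds one entry, the list of rows, each a list of 7 numbers: the finger opening in cm, from 0 to 9.4, then the shift along the tool's x, y, z in cm, then the turn, a rotation vector about the tool's x, y, z in rad. In form: [[[claw, dx, dy, dz, rx, ry, rz], ...]]. A call has exactly 8 rows; each row shifts and turns the commanded pose from where the row before left it, along the tool's axes as they then stand; what a row does not reach is not made up. A row lasts 1/10 s, in which the tool goes at most 50 mm and 8.59 degrees, less where a joint would pass 70% of its speed; a pose out of reach is approached as far as the arm can. A call with a gripper value outside its range is refused whole. The fingers move at their own pace and stop on an object; "grip_force" is the grip in N (left out, the last holds). Time passes only in rows, so rows that do not move let the fingers close, or fill a call up. It gives the time, the measured TCP pose, the force and the opening at its end, in the units of the state.
- r.state(): the state, without advancing time (a new reading comes with each control period).
- r.read_camera(name): name is "scene" or "top" or "wrist"; returns a dict with "color" (420x560x3 uint8, red, green, blue), "K" (3x3 intrinsics, pixels), "cam_to_world" (4x4, takes a point from camera to world coordinates). Camera axes: x right, y up, looking along -z (the intrinsics and any distortion apply to the point x, -y, -z); pixel columns grow to the right and rows downward; lengths in mm; the calibration is good to about 2 mm. A picture is of the moment at which its call begins. There is no depth.
- r.sign_off(): hands the job in, once; it reports no verdict.
The state is a dict: "t": time; "qpos": joint angles; "joint_vel": joint speeds; "joint_torque": joint torques, N m; "eef_pos": TCP position; "ee_rot": TCP orientation; "contact_force": force on the tool from outside, world axes, zero at the start; "wrist_torque": the same for the moment, N m; "gripper_width": finger opening in mm.
Only numpy, scipy, OpenCV 4.12 (cv2) and the standard library are available. Lean on these libraries where they do the work, as an engineer would, in place of code of your own. Each camera call takes 0.05 s, during which the arm holds its last target.

## Task

Swing the bottle clamp's lever round, slowly, until you feel its jaw meet the bottle and the resistance firm up, but do not force it on, or the bottle is crushed. Leave the lever where it then stays, and note its travel by turning the marker arm on the same pivot until it is lined up with the lever. Leave the jars and other things around it where they are.

Things in the scene. Friction and masses are not known exactly. Their poses are not given: they have to be found in the camera images.
- clamp: Bottle clamp, fixed to the bench at a place and yaw that vary: grey metal plate 340 x 400 mm, 12 mm thick, with a fan of black ticks. Origin on the bench under the pivot, z up; x runs to the plate's back edge (85 mm behind the pivot; the front edge, nearest the robot, is 255 mm before it), y to its left.
- pivot (a point): The vertical axis of lever and marker, 50 mm above the bench, in the middle of a grey drum (132 mm across, 80 mm tall) on the plate. The drum holds a squat milky bottle, 84 mm across with a wide white cap, its top 140 mm above the bench; both are fixed.
- lever_grip (a point): On the axis of the lever's black upright round grip (26 mm across, from 50 to 116 mm above the bench), 90 mm above the bench and 150 mm from the pivot. x points outward along the lever, z up. The grip stands on a flat steel bar 22 mm wide, top 50 mm above the bench, ending in a narrow pointer 197 mm from the pivot.
- lever (a joint): Lever angle, rad. 0 = open, pointing 0.78 rad left of straight to the plate's front (pi - 0.78 from the clamp's x axis). Grows to 1.56 at most as it closes, anticlockwise from above, left to right. Starts at 0 to 0.15. Friction of about 3.3 N at the grip: it stays where it is left. It firms up somewhere between 0.45 and 1.2, different each time and not visible.
- marker_grip (a point): Middle of the marker's upright aluminium tab (16 mm thick across the arm, 26 mm along it, top 85 mm above the bench), 70 mm above the bench, 230 mm from the pivot. x points outward along the marker, z up. Its dark flat arm, 14 mm wide, runs under the lever to the same pivot; it never touches the lever.
- marker (a joint): Marker angle, rad, counted exactly as the lever's: equal values mean lined up. Range 0 to 1.6; starts at 1.4 to 1.58, beyond where the lever firms up. Turns with about 1.3 N at the tab and stays where it is left.
- jaw_give (a joint): How far the hidden jaw presses into the bottle, in rad of lever turn: 0 until they meet, then springy, 25 N m per rad: at the lever's grip 1.1 N more for each mm. Let go, the lever springs back by itself until 0.02 or less is left (3 mm at the grip), and stays. Beyond 0.115 (17 mm at the grip, about 22 N) the bottle is crushed.
- jar_left: Bystander: capped brown jar, 60 mm across, 65 mm tall, standing on the clamp's plate left of the drum. Origin under its centre.
- scoop: Bystander: steel scoop 170 mm long lying on the bench beside the plate. Origin under its middle.
- sample_bottle: Bystander: loose milky sample bottle, 84 mm across, 165 mm tall, white cap, standing on the bench beside the plate. Origin under its centre.
- tube_tray: Bystander: blue tube tray 180 x 100 x 45 mm on the bench beside the plate. Origin under its centre.
- filter_box: Bystander: cardboard box 60 x 85 x 55 mm standing on the plate, right of the drum. Origin under its centre.
- beaker: Bystander: white plastic beaker, 72 mm across, 85 mm tall, beside the plate near its front right corner. Origin under its centre.

How it is judged (in metres and radians):
On the way, in this order (a step that is already met when the one before it is completed fails the run):
1. the lever has been closed until the jaw bears on the bottle (give above 0.006 rad, about 1 mm at the grip) (value of joint jaw_give above 0.006 rad), for 0.2 s.
2. the marker is lined up with the lever (within 0.045 rad, about 10 mm at the marker's tab), the jaw still bearing on the bottle (value of joint jaw_give above 0.006 rad and angle between the x axis of lever_grip and the x axis of marker_grip, either way round below 0.045 rad), for 0.2 s.
At the end, for the whole second after the job is handed in: The lever rests where it firmed up, the jaw bearing on the bottle (give above 0.006 rad, where the lever settles by itself), the marker is lined up with the lever to 0.045 rad (10 mm at its tab), and both are still and let go (all of step 2 and velocity of joint lever between -0.03 and 0.03 rad/s and velocity of joint marker between -0.03 and 0.03 rad/s); the robot touches nothing.
It fails at once if the bottle is crushed: the lever is forced more than 0.115 rad (17 mm at the grip) past the point where it firms up (value of joint jaw_give above 0.115 rad).
It fails at once if a bystander is pushed more than 30 mm from its place (distance of any of jar_left, scoop, sample_bottle, tube_tray, filter_box, beaker from where it was at the start of the episode above 0.03 m).
It also fails if it takes over 72 s, if anything falls off the work surface, if the arm or the gripper's body presses on something with over 40 N, if the wrist force passes 120 N, or if a joint passes its speed limit or range.

## Working session

There is one attempt and no reset: what is moved stays moved. The work goes in short steps, Python scripts to look and compute and a tool call to move; the robot and the scene stay as the last step left them, time stands still between calls to the robot, and variables do not carry over. Pictures are saved under pics/ and viewed, and the job is handed in when it is done.

Besides the shell and the picture viewer there is one more tool, called after "Request:" by a JSON object that holds its "api" and its "payload", one argument or row to a line. apply_moves: Moves the arm, as the interface text tells. Its arguments: {"type":"object","properties":{"steps":{"type":"array"},"grip_force":{"type":"number"}},"required":["steps"]}

```bash
mkdir -p pics; python3 - <<'E'
from rig import r
import cv2
s=r.state();print(s)
for n in("scene","top"):
    c=r.read_camera(n);cv2.imwrite(f"pics/{n}0.png",c["color"][:,:,::-1]);print(n,c["K"].tolist(),c["cam_to_world"].round(4).tolist(),[k for k in c])
E
```

```text
{'t': 0.0, 'qpos': array([68.5526033 , 24.44914106,  4.22927823, 92.05225465, -1.95331547,
       63.64528689, -3.84361918]), 'joint_vel': array([-0.01535313,  0.05723632, -0.01486043, -0.0398296 , -0.00297858,
       -0.03971838,  0.03486141]), 'joint_torque': array([-5.43016140e-04, -9.35818362e+01,  3.66620913e+00, -4.54197371e+01,
       -4.88623884e-02,  2.01576023e-02,  1.02076608e-04]), 'eef_pos': array([ 150.37092735, -657.57330665,  204.78038948]), 'ee_rot': array([-1.79925575e+02,  5.02310760e-03,  1.28828711e+01]), 'contact_force': array([0.01656585, 0.11878322, 0.76873019]), 'wrist_torque': array([ 0.03219286,  0.00862979, -0.00362996]), 'gripper_width': 94.0640983278575}
scene [[523.8792520040998, 0.0, 282.98572111865695], [0.0, 523.8792520040998, 211.4694082788829], [0.0, 0.0, 1.0]] [[-0.0395, -0.8043, 0.5929, 1465.3164], [0.9992, -0.0257, 0.0316, 51.2985], [-0.0102, 0.5937, 0.8046, 1219.5812], [0.0, 0.0, 0.0, 1.0]] ['color', 'K', 'cam_to_world']
top [[396.31691877031335, 0.0, 275.22372135194917], [0.0, 396.31691877031335, 209.45306543095197], [0.0, 0.0, 1.0]] [[-0.0215, 0.9968, -0.0764, 518.6754], [-0.9995, -0.0196, 0.0253, 35.6187], [0.0238, 0.0769, 0.9968, 1085.9484], [0.0, 0.0, 0.0, 1.0]] ['color', 'K', 'cam_to_world']
```

View pics/scene0.png

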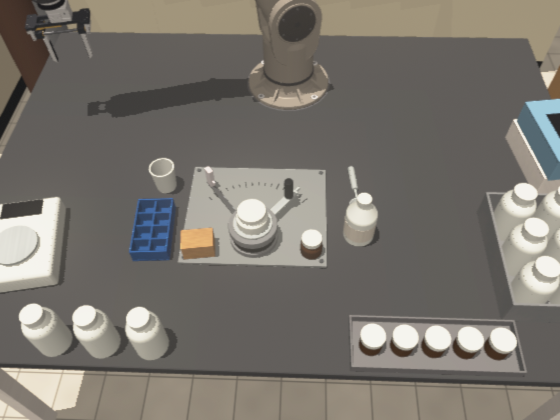

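View pics/top0.png

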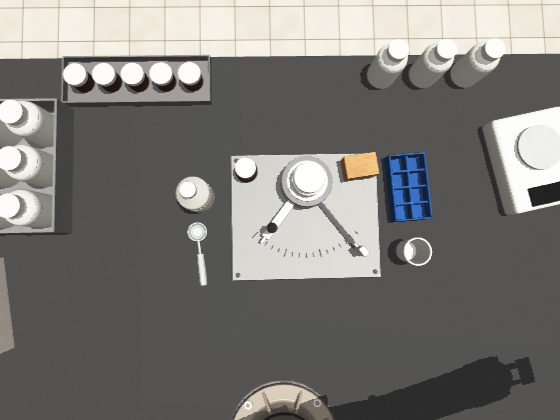

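The top view shows the pivot drum around (306,180), the lever grip near (272,228) on the left and the marker tab near (363,251) on the right. The beaker is at (415,251). I'll zoom in to pick points.

```bash
cat > h.py <<'E'
import numpy as np,cv2
def ray(c,u,v,z):
    K,T=c["K"],c["cam_to_world"]
    d=T[:3,:3]@np.array([(u-K[0,2])/K[0,0],-(v-K[1,2])/K[1,1],-1.0]);o=T[:3,3]
    return o+d*(z-o[2])/d[2]
def proj(c,p):
    K,T=c["K"],c["cam_to_world"]
    q=T[:3,:3].T@(np.asarray(p,float)-T[:3,3]);return np.array([K[0,0]*q[0]/-q[2]+K[0,2],K[1,1]*-q[1]/-q[2]+K[1,2]])
E
python3 - <<'E'
import cv2
a=cv2.imread("pics/top0.png")[140:290,220:440]
cv2.imwrite("pics/topz.png",cv2.resize(a,None,fx=3.6,fy=3.6,interpolation=cv2.INTER_CUBIC))
a=cv2.imread("pics/scene0.png")[150:275,130:340]
cv2.imwrite("pics/scenez.png",cv2.resize(a,None,fx=3.8,fy=3.8,interpolation=cv2.INTER_CUBIC))
E
```

```text
(no output)
```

View pics/topz.png

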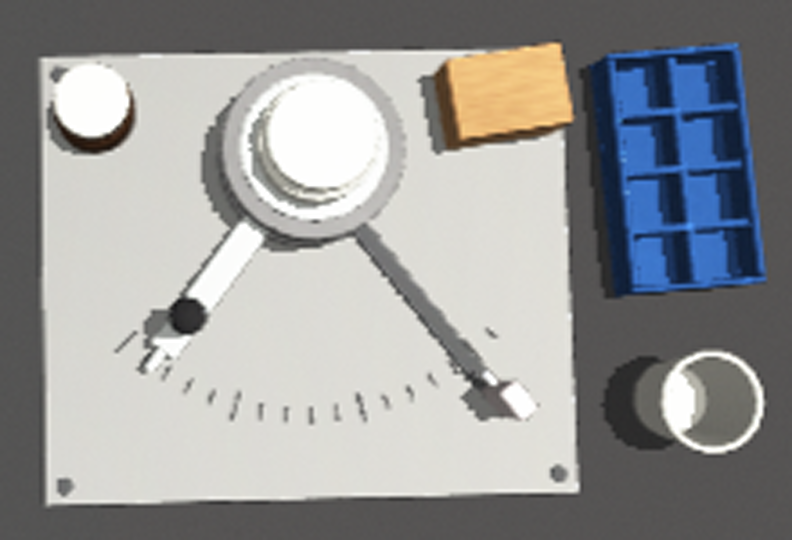

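View pics/scenez.png

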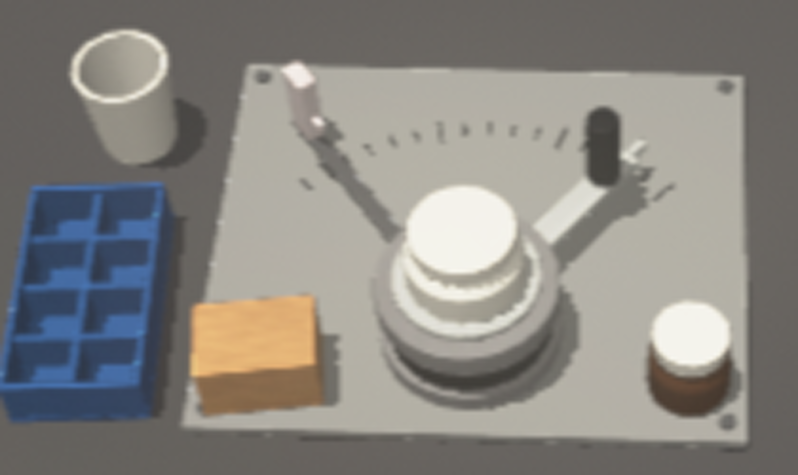

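```bash
python3 - <<'E'
from rig import r
from h import *
c=r.read_camera("top");s=r.read_camera("scene")
t=lambda u,v,z:ray(c,220+u/3.6-.36,140+v/3.6-.36,z)
e=lambda u,v,z:ray(s,130+u/3.8-.37,150+v/3.8-.37,z)
obs=[((47,505),(-255,200)),((578,492),(-255,-200)),((40,58),(85,200))]
obs2=[((742,76),(-255,200)),((247,66),(-255,-200)),((745,442),(85,200)),((182,427),(85,-200))]
for nm,f,O in(("top",t,obs),("scene",e,obs2)):
    W=np.array([f(*a,12)[:2] for a,b in O]);B=np.array([b for a,b in O],float)
    wm,bm=W.mean(0),B.mean(0);H=(B-bm).T@(W-wm);th=np.arctan2(H[0,1]-H[1,0],H[0,0]+H[1,1])
    R=np.array([[np.cos(th),-np.sin(th)],[np.sin(th),np.cos(th)]]);p=wm-R@bm
    print(nm,"pivot",p.round(1),"yaw",np.degrees(th).round(2),"res",(W-(B@R.T+p)).round(1).tolist())
    pts={"top":[("grip",(188,314),116),("tab",(517,401),85),("drum",(314,148),80),("beaker",(714,402),85)],"scene":[("grip",(603,119),116),("tab",(299,73),85),("drum",(466,283),80),("beaker",(120,68),85)]}[nm]
    for n,q,z in pts:
        w=f(*q,z)[:2];d=w-p
        print(n,w.round(1),np.hypot(*d).round(1),"lever ang",(np.radians((np.degrees(np.arctan2(d[1],d[0])-th))%360)-(np.pi-.78)).round(3))
E
```

```text
top pivot [668.3 -72.4] yaw 0.12 res [[1.3, -0.9], [0.6, 1.7], [-2.0, -0.8]]
grip [550.5  20.1] 149.8 lever ang 0.112
tab [ 485.7 -210. ] 228.7 lever ang 1.424
drum [668.  -72.7] 0.4 lever ang 1.606
beaker [ 481.9 -349.4] 333.9 lever ang 1.756
scene pivot [668.1 -73.9] yaw 0.14 res [[0.7, -0.6], [1.3, 1.1], [-1.1, -2.0], [-0.9, 1.5]]
grip [547.9  18.4] 151.5 lever ang 0.123
tab [ 484.2 -213.5] 230.9 lever ang 1.427
drum [669.8 -73.5] 1.7 lever ang -2.157
beaker [ 483.4 -349.9] 332.2 lever ang 1.759
```

Request:
{"api": "apply_moves", "payload": {
  "steps": [
    [[0,2.37,-2.475,0,0,0,0],[0,2.37,-2.475,0,0,0,0],[0,2.37,-2.475,0,0,0,0],[0,2.37,-2.475,0,0,0,0],[0,2.37,-2.475,0,0,0,0],[0,2.37,-2.475,0,0,0,0],[0,2.37,-2.475,0,0,0,0],[0,2.37,-2.475,0,0,0,0]]
  ],
  "grip_force": 20
}}

```text
t: 1.0
eef_pos: [291.6, -421.4, 205.5]
ee_rot: [180.0, -0.0, 12.9]
contact_force: [1.4, -0.2, 0.0]
gripper_width: 33.2
```

Request:
{"api": "apply_moves", "payload": {
  "steps": [
    [[0,2.37,-2.475,0,0,0,0],[0,2.37,-2.475,0,0,0,0],[0,2.37,-2.475,0,0,0,0],[0,2.37,-2.475,0,0,0,0],[0,2.37,-2.475,0,0,0,0],[0,2.37,-2.475,0,0,0,0],[0,2.37,-2.475,0,0,0,0],[0,2.37,-2.475,0,0,0,0]]
  ]
}}

```text
t: 1.8
eef_pos: [432.3, -186.2, 205.6]
ee_rot: [180.0, -0.0, 12.9]
contact_force: [-0.3, -1.3, 0.1]
gripper_width: 0.3
```

Request:
{"api": "apply_moves", "payload": {
  "steps": [
    [[0,2.37,-2.475,0,0,0,0],[0,2.37,-2.475,0,0,0,0],[0,2.37,-2.475,0,0,0,0],[0,2.37,-2.475,0,0,0,0],[0,2.37,-2.475,0,0,0,0],[0,2.37,-2.475,0,0,0,0],[0,2.37,-2.475,0,0,0,0],[0,2.37,-2.475,0,0,0,0]]
  ]
}}

```text
t: 2.6
eef_pos: [573.1, 49.0, 205.4]
ee_rot: [180.0, 0.0, 12.9]
contact_force: [0.1, -0.8, -0.4]
gripper_width: 0.6
```

Request:
{"api": "apply_moves", "payload": {
  "steps": [
    [[0,0,0,0,0,0,0.11],[0,0,0,0,0,0,0.11],[0,0,0,0,0,0,0.11],[0,0,0,0,0,0,0.11],[0,0,0,0,0,0,0.11],[0,0,0,0,0,0,0.11],[0,0,0,0,0,0,0.11],[0,0,0,0,0,0,0.11]]
  ]
}}

```text
t: 3.4
eef_pos: [572.4, 47.8, 205.4]
ee_rot: [180.0, 0.0, -37.8]
contact_force: [0.3, 0.4, -0.9]
gripper_width: 0.4
```

```bash
cat >> h.py <<'E'
P=np.array([668.3,-73.0]);YAW=np.radians(.12)
def clampframe(s):
    "angle of tool yaw as lever angle, and tcp position in its polar frame (radius-out, tangential rel. tool axes)"
    yaw=np.radians(s["ee_rot"][2]);x=np.array([np.cos(yaw),np.sin(yaw)]);y=np.array([np.sin(yaw),-np.cos(yaw)])
    d=s["eef_pos"][:2]-P; a=yaw-YAW+.78
    return a,-d@x,d@y
def rep(s):
    a,o,t=clampframe(s);f=s["contact_force"];yaw=np.radians(s["ee_rot"][2])
    fx=f[0]*np.cos(yaw)+f[1]*np.sin(yaw);fy=f[0]*np.sin(yaw)-f[1]*np.cos(yaw)
    print("t%.2f"%s["t"],"pos",s["eef_pos"].round(1),"rot",s["ee_rot"].round(2),"a_tool %.3f out %.1f tan %.1f"%(a,o,t),"F x,y,z %.2f %.2f %.2f"%(fx,fy,f[2]),"w %.1f"%s["gripper_width"])
E
python3 - <<'E'
from rig import r
from h import *
rep(r.state())
c=r.read_camera("wrist");cv2.imwrite("pics/w1.png",c["color"][:,:,::-1])
c=r.read_camera("scene");cv2.imwrite("pics/s1.png",c["color"][:,:,::-1])
E
```

```text
t3.40 pos [572.4  47.8 205.4] rot [ 1.7999e+02  1.0000e-02 -3.7810e+01] a_tool 0.118 out 149.8 tan -36.7 F x,y,z -0.03 -0.54 -0.90 w 0.4
```

View pics/w1.png

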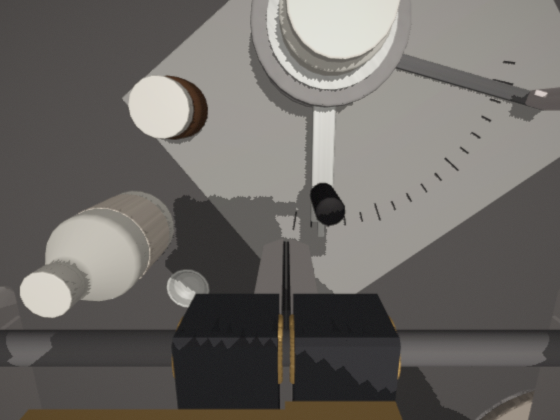

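View pics/s1.png

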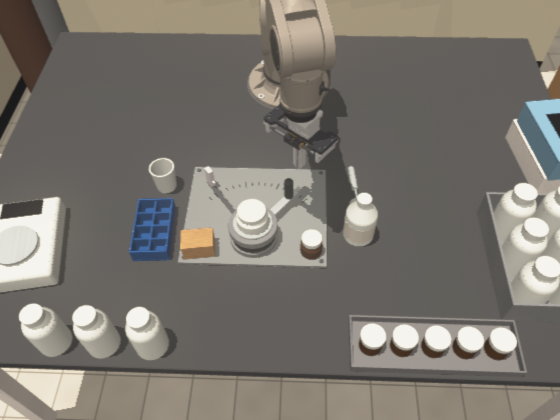

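The wrist view shows the closed fingers at (286,260), left of the lever grip at (328,205), with the bar running straight up the picture as intended. The sample bottle at (90,250) is clear. Next I descend.

Request:
{"api": "apply_moves", "payload": {
  "steps": [
    [[0,0,0,1.63,0,0,0],[0,0,0,1.63,0,0,0],[0,0,0,1.63,0,0,0],[0,0,0,1.63,0,0,0],[0,0,0,1.63,0,0,0],[0,0,0,1.63,0,0,0],[0,0,0,1.63,0,0,0],[0,0,0,1.63,0,0,0]]
  ]
}}

```text
t: 4.3
eef_pos: [572.5, 47.9, 74.4]
ee_rot: [-180.0, 0.0, -37.3]
contact_force: [-0.1, 0.0, 0.4]
gripper_width: 0.7
```

```bash
python3 - <<'E'
from rig import r
from h import *
rep(r.state())
c=r.read_camera("scene");cv2.imwrite("pics/s2.png",cv2.resize(c["color"][130:275,180:380,::-1],None,fx=4,fy=4,interpolation=cv2.INTER_CUBIC))
rep(r.state())
E
```

```text
t4.30 pos [572.5  47.9  74.4] rot [-1.7999e+02  1.0000e-02 -3.7320e+01] a_tool 0.126 out 149.4 tan -38.0 F x,y,z -0.08 -0.00 0.44 w 0.7
t4.35 pos [571.2  47.6  72. ] rot [ 1.7989e+02  1.3000e-01 -3.7330e+01] a_tool 0.126 out 150.4 tan -37.0 F x,y,z -0.96 1.57 -2.13 w 0.7
```

View pics/s2.png

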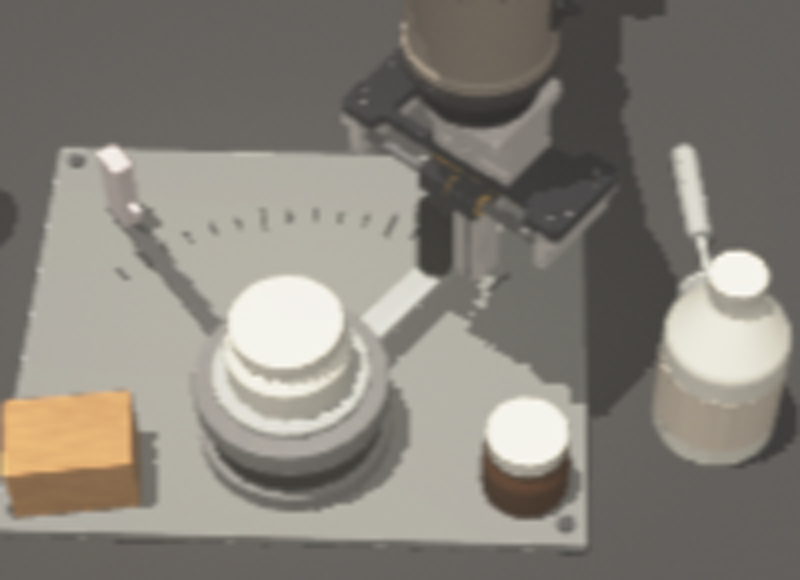

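Request:
{"api": "apply_moves", "payload": {
  "steps": [
    [[0,0,0.15,0,0,0,0],[0,0,0.15,0,0,0,0],[0,0,0.15,0,0,0,0],[0,0,0.15,0,0,0,0],[0,0,0.15,0,0,0,0],[0,0,0.15,0,0,0,0],[0,0,0.15,0,0,0,0],[0,0,0.15,0,0,0,0]]
  ]
}}

```text
t: 5.15
eef_pos: [565.4, 38.5, 75.2]
ee_rot: [-180.0, -0.0, -37.5]
contact_force: [1.6, 3.2, -0.7]
gripper_width: 0.8
```

Request:
{"api": "apply_moves", "payload": {
  "steps": [
    [[0,-0.05,0.3,0,0,0,-0.02],[0,-0.05,0.3,0,0,0,-0.02],[0,-0.05,0.3,0,0,0,-0.02],[0,-0.05,0.3,0,0,0,-0.02],[0,-0.05,0.3,0,0,0,-0.02],[0,-0.05,0.3,0,0,0,-0.02],[0,-0.05,0.3,0,0,0,-0.02],[0,-0.05,0.3,0,0,0,-0.02]]
  ]
}}

```text
t: 5.95
eef_pos: [548.6, 20.3, 75.2]
ee_rot: [-180.0, -0.0, -28.3]
contact_force: [2.9, 2.4, 1.4]
gripper_width: 0.4
```

```bash
python3 - <<'E'
from rig import r
from h import *
rep(r.state())
c=r.read_camera("scene");cv2.imwrite("pics/s3.png",cv2.resize(c["color"][130:275,180:380,::-1],None,fx=4,fy=4,interpolation=cv2.INTER_CUBIC))
c=r.read_camera("wrist");cv2.imwrite("pics/w3.png",c["color"][:,:,::-1])
rep(r.state())
E
```

```text
t5.95 pos [548.6  20.3  75.2] rot [-1.7999e+02 -1.0000e-02 -2.8280e+01] a_tool 0.284 out 149.6 tan -25.5 F x,y,z 1.42 -3.43 1.41 w 0.4
t6.05 pos [548.3  19.9  75.1] rot [ 1.7998e+02  1.0000e-02 -2.8340e+01] a_tool 0.283 out 149.7 tan -24.8 F x,y,z 1.10 0.62 0.47 w 0.6
```

View pics/s3.png

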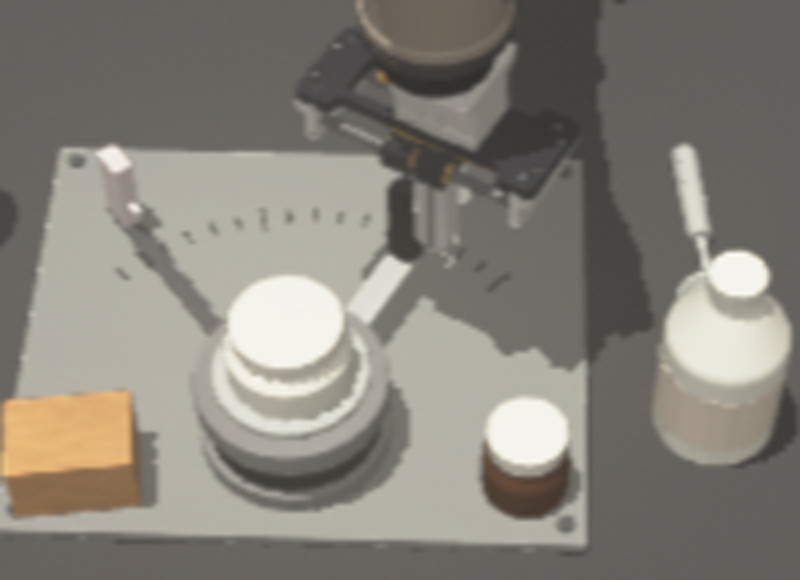

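View pics/w3.png

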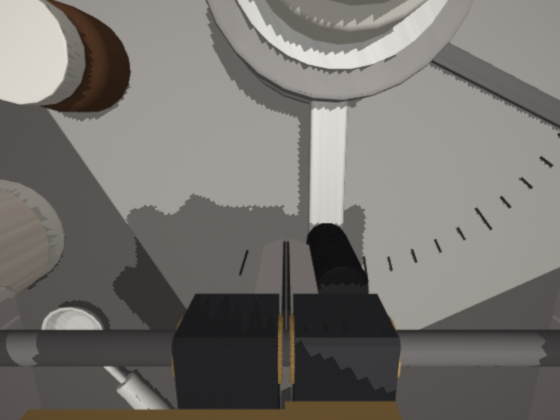

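The fingers now bear on the grip and the lever follows: about −3.4 N along tool y while moving, about 0.28 rad. I'll go on to about 0.40, then slow down.

Request:
{"api": "apply_moves", "payload": {
  "steps": [
    [[0,-0.035,0.225,0,0,0,-0.015],[0,-0.035,0.225,0,0,0,-0.015],[0,-0.035,0.225,0,0,0,-0.015],[0,-0.035,0.225,0,0,0,-0.015],[0,-0.035,0.225,0,0,0,-0.015],[0,-0.035,0.225,0,0,0,-0.015],[0,-0.035,0.225,0,0,0,-0.015],[0,-0.035,0.225,0,0,0,-0.015]]
  ]
}}

```text
t: 6.85
eef_pos: [538.3, 5.4, 75.1]
ee_rot: [-180.0, 0.0, -21.4]
contact_force: [1.5, 3.2, -0.7]
gripper_width: 0.3
```

Request:
{"api": "apply_moves", "payload": {
  "steps": [
    [[0,-0.012,0.075,0,0,0,-0.005],[0,-0.012,0.075,0,0,0,-0.005],[0,-0.012,0.075,0,0,0,-0.005],[0,-0.012,0.075,0,0,0,-0.005],[0,-0.012,0.075,0,0,0,-0.005],[0,-0.012,0.075,0,0,0,-0.005],[0,-0.012,0.075,0,0,0,-0.005],[0,-0.012,0.075,0,0,0,-0.005]]
  ]
}}

```text
t: 7.65
eef_pos: [535.3, 0.2, 75.1]
ee_rot: [-180.0, 0.0, -19.2]
contact_force: [1.2, 3.9, 1.8]
gripper_width: 0.2
```

```bash
python3 -c "
from rig import r
from h import *
rep(r.state())"
```

```text
t7.65 pos [5.353e+02 2.000e-01 7.510e+01] rot [-1.800e+02  1.000e-02 -1.918e+01] a_tool 0.443 out 149.6 tan -25.5 F x,y,z -0.16 -4.11 1.75 w 0.2
```

Request:
{"api": "apply_moves", "payload": {
  "steps": [
    [[0,-0.012,0.075,0,0,0,-0.005],[0,-0.012,0.075,0,0,0,-0.005],[0,-0.012,0.075,0,0,0,-0.005],[0,-0.012,0.075,0,0,0,-0.005],[0,-0.012,0.075,0,0,0,-0.005],[0,-0.012,0.075,0,0,0,-0.005],[0,-0.012,0.075,0,0,0,-0.005],[0,-0.012,0.075,0,0,0,-0.005]]
  ]
}}

```text
t: 8.45
eef_pos: [532.5, -5.2, 75.1]
ee_rot: [-180.0, 0.0, -16.9]
contact_force: [-1.4, 4.2, 0.5]
gripper_width: 0.8
```

Request:
{"api": "apply_moves", "payload": {
  "steps": [
    [[0,-0.012,0.075,0,0,0,-0.005],[0,-0.012,0.075,0,0,0,-0.005],[0,-0.012,0.075,0,0,0,-0.005],[0,-0.012,0.075,0,0,0,-0.005],[0,-0.012,0.075,0,0,0,-0.005],[0,-0.012,0.075,0,0,0,-0.005],[0,-0.012,0.075,0,0,0,-0.005],[0,-0.012,0.075,0,0,0,-0.005]]
  ]
}}

```text
t: 9.25
eef_pos: [530.0, -10.7, 75.1]
ee_rot: [-180.0, 0.0, -14.6]
contact_force: [-1.8, 4.2, 0.6]
gripper_width: 0.6
```

Request:
{"api": "apply_moves", "payload": {
  "steps": [
    [[0,-0.012,0.075,0,0,0,-0.005],[0,-0.012,0.075,0,0,0,-0.005],[0,-0.012,0.075,0,0,0,-0.005],[0,-0.012,0.075,0,0,0,-0.005],[0,-0.012,0.075,0,0,0,-0.005],[0,-0.012,0.075,0,0,0,-0.005],[0,-0.012,0.075,0,0,0,-0.005],[0,-0.012,0.075,0,0,0,-0.005]]
  ]
}}

```text
t: 10.05
eef_pos: [527.7, -16.4, 75.1]
ee_rot: [-180.0, 0.0, -12.3]
contact_force: [-1.2, 4.6, -0.3]
gripper_width: 0.9
```

Request:
{"api": "apply_moves", "payload": {
  "steps": [
    [[0,-0.012,0.075,0,0,0,-0.005],[0,-0.012,0.075,0,0,0,-0.005],[0,-0.012,0.075,0,0,0,-0.005],[0,-0.012,0.075,0,0,0,-0.005],[0,-0.012,0.075,0,0,0,-0.005],[0,-0.012,0.075,0,0,0,-0.005],[0,-0.012,0.075,0,0,0,-0.005],[0,-0.012,0.075,0,0,0,-0.005]]
  ]
}}

```text
t: 10.85
eef_pos: [525.6, -22.1, 75.1]
ee_rot: [-180.0, 0.0, -10.0]
contact_force: [-2.5, 3.8, -0.8]
gripper_width: 0.1
```

Request:
{"api": "apply_moves", "payload": {
  "steps": [
    [[0,-0.012,0.075,0,0,0,-0.005],[0,-0.012,0.075,0,0,0,-0.005],[0,-0.012,0.075,0,0,0,-0.005],[0,-0.012,0.075,0,0,0,-0.005],[0,-0.012,0.075,0,0,0,-0.005],[0,-0.012,0.075,0,0,0,-0.005],[0,-0.012,0.075,0,0,0,-0.005],[0,-0.012,0.075,0,0,0,-0.005]]
  ]
}}

```text
t: 11.65
eef_pos: [523.7, -27.8, 75.1]
ee_rot: [-180.0, 0.0, -7.7]
contact_force: [-1.2, 3.3, -1.0]
gripper_width: 0.2
```

Request:
{"api": "apply_moves", "payload": {
  "steps": [
    [[0,-0.012,0.075,0,0,0,-0.005],[0,-0.012,0.075,0,0,0,-0.005],[0,-0.012,0.075,0,0,0,-0.005],[0,-0.012,0.075,0,0,0,-0.005],[0,-0.012,0.075,0,0,0,-0.005],[0,-0.012,0.075,0,0,0,-0.005],[0,-0.012,0.075,0,0,0,-0.005],[0,-0.012,0.075,0,0,0,-0.005]]
  ]
}}

```text
t: 12.45
eef_pos: [522.0, -33.7, 75.1]
ee_rot: [-180.0, 0.0, -5.4]
contact_force: [-2.2, 3.4, -1.2]
gripper_width: 0.3
```

Request:
{"api": "apply_moves", "payload": {
  "steps": [
    [[0,-0.012,0.075,0,0,0,-0.005],[0,-0.012,0.075,0,0,0,-0.005],[0,-0.012,0.075,0,0,0,-0.005],[0,-0.012,0.075,0,0,0,-0.005],[0,-0.012,0.075,0,0,0,-0.005],[0,-0.012,0.075,0,0,0,-0.005],[0,-0.012,0.075,0,0,0,-0.005],[0,-0.012,0.075,0,0,0,-0.005]]
  ]
}}

```text
t: 13.25
eef_pos: [520.6, -39.6, 75.1]
ee_rot: [-180.0, 0.0, -3.1]
contact_force: [-2.5, 3.5, -0.4]
gripper_width: 0.4
```

Request:
{"api": "apply_moves", "payload": {
  "steps": [
    [[0,-0.012,0.075,0,0,0,-0.005],[0,-0.012,0.075,0,0,0,-0.005],[0,-0.012,0.075,0,0,0,-0.005],[0,-0.012,0.075,0,0,0,-0.005],[0,-0.012,0.075,0,0,0,-0.005],[0,-0.012,0.075,0,0,0,-0.005],[0,-0.012,0.075,0,0,0,-0.005],[0,-0.012,0.075,0,0,0,-0.005]]
  ]
}}

```text
t: 14.05
eef_pos: [519.4, -45.5, 75.1]
ee_rot: [-180.0, 0.0, -0.8]
contact_force: [-3.5, 4.1, 0.4]
gripper_width: 0.9
```

```bash
python3 -c "
from rig import r
from h import *
rep(r.state());print(r.state()['wrist_torque'])"
```

```text
t14.05 pos [519.4 -45.5  75.1] rot [-180.      0.     -0.85] a_tool 0.763 out 149.3 tan -25.3 F x,y,z -3.60 -4.05 0.40 w 0.9
[ 0.85555917  0.54572741 -0.04607503]
```

Request:
{"api": "apply_moves", "payload": {
  "steps": [
    [[0,-0.012,0.075,0,0,0,-0.005],[0,-0.012,0.075,0,0,0,-0.005],[0,-0.012,0.075,0,0,0,-0.005],[0,-0.012,0.075,0,0,0,-0.005],[0,-0.012,0.075,0,0,0,-0.005],[0,-0.012,0.075,0,0,0,-0.005],[0,-0.012,0.075,0,0,0,-0.005],[0,-0.012,0.075,0,0,0,-0.005]]
  ]
}}

```text
t: 14.85
eef_pos: [518.5, -51.6, 75.1]
ee_rot: [-180.0, -0.0, 1.4]
contact_force: [-1.8, 3.5, 0.1]
gripper_width: 0.4
```

Request:
{"api": "apply_moves", "payload": {
  "steps": [
    [[0,-0.012,0.075,0,0,0,-0.005],[0,-0.012,0.075,0,0,0,-0.005],[0,-0.012,0.075,0,0,0,-0.005],[0,-0.012,0.075,0,0,0,-0.005],[0,-0.012,0.075,0,0,0,-0.005],[0,-0.012,0.075,0,0,0,-0.005],[0,-0.012,0.075,0,0,0,-0.005],[0,-0.012,0.075,0,0,0,-0.005]]
  ]
}}

```text
t: 15.65
eef_pos: [517.8, -57.6, 75.1]
ee_rot: [-180.0, 0.0, 3.7]
contact_force: [-3.9, 3.7, -0.2]
gripper_width: 0.4
```

Request:
{"api": "apply_moves", "payload": {
  "steps": [
    [[0,-0.012,0.075,0,0,0,-0.005],[0,-0.012,0.075,0,0,0,-0.005],[0,-0.012,0.075,0,0,0,-0.005],[0,-0.012,0.075,0,0,0,-0.005],[0,-0.012,0.075,0,0,0,-0.005],[0,-0.012,0.075,0,0,0,-0.005],[0,-0.012,0.075,0,0,0,-0.005],[0,-0.012,0.075,0,0,0,-0.005]]
  ]
}}

```text
t: 16.45
eef_pos: [517.3, -63.7, 75.1]
ee_rot: [180.0, -0.0, 6.0]
contact_force: [-2.8, 3.4, -0.0]
gripper_width: 0.5
```

Request:
{"api": "apply_moves", "payload": {
  "steps": [
    [[0,-0.012,0.075,0,0,0,-0.005],[0,-0.012,0.075,0,0,0,-0.005],[0,-0.012,0.075,0,0,0,-0.005],[0,-0.012,0.075,0,0,0,-0.005],[0,-0.012,0.075,0,0,0,-0.005],[0,-0.012,0.075,0,0,0,-0.005],[0,-0.012,0.075,0,0,0,-0.005],[0,-0.012,0.075,0,0,0,-0.005]]
  ]
}}

```text
t: 17.25
eef_pos: [517.0, -69.2, 75.1]
ee_rot: [-180.0, 0.0, 8.3]
contact_force: [-3.5, 6.9, 0.8]
gripper_width: 0.3
```

The force has risen from about 4 to 7 N and the tool lags slightly, so this is probably contact. I'll take a half-size step to confirm.

Request:
{"api": "apply_moves", "payload": {
  "steps": [
    [[0,-0.006,0.04,0,0,0,-0.0025],[0,-0.006,0.04,0,0,0,-0.0025],[0,-0.006,0.04,0,0,0,-0.0025],[0,-0.006,0.04,0,0,0,-0.0025],[0,-0.006,0.04,0,0,0,-0.0025],[0,-0.006,0.04,0,0,0,-0.0025],[0,-0.006,0.04,0,0,0,-0.0025],[0,-0.006,0.04,0,0,0,-0.0025]]
  ]
}}

```text
t: 18.05
eef_pos: [517.0, -72.0, 75.1]
ee_rot: [-179.9, 0.0, 9.5]
contact_force: [-5.5, 9.1, 0.7]
gripper_width: 0.6
```

```bash
python3 -c "
from rig import r
from h import *
rep(r.state());print(r.state()['wrist_torque'])"
```

```text
t18.05 pos [517.  -72.   75.1] rot [-1.7995e+02  1.0000e-02  9.4900e+00] a_tool 0.944 out 149.1 tan -25.9 F x,y,z -3.88 -9.90 0.66 w 0.6
[ 1.80329458  0.9395708  -0.01212944]
```

The force is now about 10 N along tool y (friction is 3.3–4), which makes the give about 0.035 rad: bearing, and far from crushing. Backing off gently, then lifting.

Request:
{"api": "apply_moves", "payload": {
  "steps": [
    [[0,0,-0.1,0,0,0,0],[0,0,-0.1,0,0,0,0],[0,0,-0.2,0,0,0,0],[0,0,-0.3,0,0,0,0],[0,0,-0.4,0,0,0,0],[0,0,-0.4,0,0,0,0],[0,0,0,0,0,0,0],[0,0,0,-1.0,0,0,0]]
  ]
}}

```text
t: 18.85
eef_pos: [514.0, -57.9, 84.6]
ee_rot: [-180.0, 0.1, 9.5]
contact_force: [-0.2, 0.1, 0.4]
gripper_width: 0.6
```

Request:
{"api": "apply_moves", "payload": {
  "steps": [
    [[0,0,0,-1.0,0,0,0],[0,0,0,-1.0,0,0,0],[0,0,0,-1.0,0,0,0],[0,0,0,-1.0,0,0,0],[0,0,0,-1.0,0,0,0],[0,0,0,-1.0,0,0,0],[0,0,0,-1.0,0,0,0],[0,0,0,-1.0,0,0,0]]
  ]
}}

```text
t: 19.65
eef_pos: [514.7, -58.1, 166.0]
ee_rot: [-180.0, -0.0, 9.4]
contact_force: [0.4, 0.6, 0.1]
gripper_width: 0.6
```

```bash
python3 - <<'E'
from rig import r
from h import *
s=r.state();rep(s)
yaw=np.radians(s["ee_rot"][2]);x=np.array([np.cos(yaw),np.sin(yaw)]);y=np.array([np.sin(yaw),-np.cos(yaw)])
d=np.array([484.9,-211.7])-s["eef_pos"][:2];print("tool shift",d@x,d@y,"rz",-(np.radians(37.1)-yaw))
c=r.read_camera("top");cv2.imwrite("pics/t4.png",cv2.resize(c["color"][140:290,220:440,::-1],None,fx=3.6,fy=3.6,interpolation=cv2.INTER_CUBIC))
c=r.read_camera("scene");cv2.imwrite("pics/s4.png",cv2.resize(c["color"][150:275,130:340,::-1],None,fx=3.8,fy=3.8,interpolation=cv2.INTER_CUBIC))
E
```

```text
t19.65 pos [514.7 -58.1 166. ] rot [-180.     -0.      9.44] a_tool 0.943 out 149.1 tan -39.9 F x,y,z 0.49 -0.48 0.13 w 0.6
tool shift -54.56154438612078 146.65892304055376 rz -0.4827395230613446
```

View pics/s4.png

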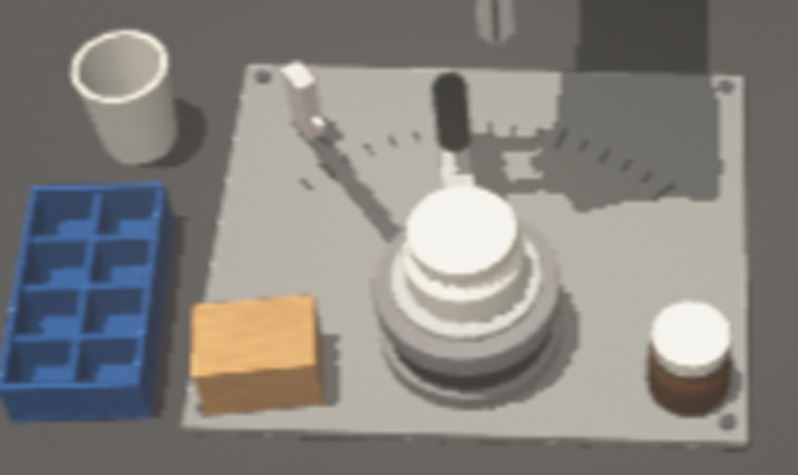

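The grip top is now at (450,82) in the zoomed scene view, the marker tab at (299,73) is untouched, and nothing else has moved.

```bash
python3 - <<'E'
from rig import r
from h import *
s=r.read_camera("scene")
w=ray(s,130+450/3.8-.37,150+84/3.8-.37,116)[:2];d=w-P;print(w,np.hypot(*d),(np.arctan2(d[1],d[0])-YAW)%(2*np.pi)-np.pi+.78)
for a in(.90,.925,.95):
    ph=np.pi-.78+a+YAW;q=proj(s,[*(P+150*np.array([np.cos(ph),np.sin(ph)])),116]);print(a,(q-[130,150]+.37)*3.8)
E
```

```text
[518.20562299 -94.43937934] 151.61783864763197 0.9197851969164994
0.9 [454.19921172  85.3609446 ]
0.925 [449.06955088  85.76567297]
0.95 [443.94710947  86.26750036]
```

Request:
{"api": "apply_moves", "payload": {
  "steps": [
    [[5,-0.68,1.83,0,0,0,0],[5,-0.68,1.83,0,0,0,0],[5,-0.68,1.83,0,0,0,0],[5,-0.68,1.83,0,0,0,0],[5,-0.68,1.83,0,0,0,0],[5,-0.68,1.83,0,0,0,0],[5,-0.68,1.83,0,0,0,0],[5,-0.68,1.83,0,0,0,0]]
  ]
}}

```text
t: 20.6
eef_pos: [484.5, -212.1, 164.5]
ee_rot: [-180.0, 0.0, 9.4]
contact_force: [-0.8, 0.0, 0.6]
gripper_width: 50.2
```

Request:
{"api": "apply_moves", "payload": {
  "steps": [
    [[5,0,0,0.5,0,0,-0.06],[5,0,0,0.5,0,0,-0.06],[5,0,0,0.5,0,0,-0.06],[5,0,0,0.5,0,0,-0.06],[5,0,0,0.5,0,0,-0.06],[5,0,0,0.5,0,0,-0.06],[5,0,0,0.5,0,0,-0.06],[5,0,0,0.5,0,0,-0.06]]
  ]
}}

```text
t: 21.4
eef_pos: [484.7, -211.3, 124.3]
ee_rot: [-179.9, 0.0, 37.1]
contact_force: [0.5, -0.4, -0.9]
gripper_width: 50.2
```

```bash
python3 - <<'E'
from rig import r
from h import *
rep(r.state())
c=r.read_camera("wrist");cv2.imwrite("pics/w5.png",c["color"][:,:,::-1])
E
```

```text
t21.40 pos [ 484.7 -211.3  124.3] rot [-1.7995e+02  2.0000e-02  3.7090e+01] a_tool 1.425 out 229.9 tan -0.4 F x,y,z 0.11 0.62 -0.86 w 50.2
```

View pics/w5.png

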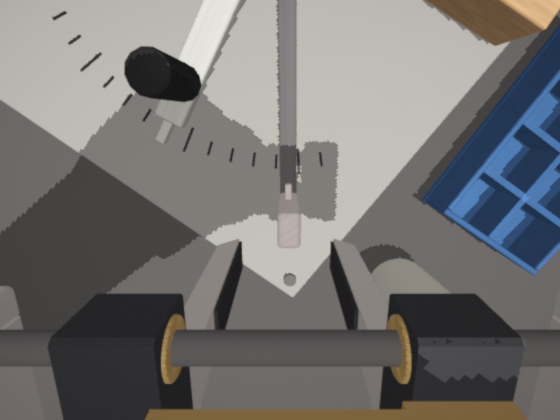

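The tab at (289,220) lies centred between the fingers, and the marker arm is vertical in the picture, so the tool is aligned with it. I'll descend and grip.

Request:
{"api": "apply_moves", "payload": {
  "steps": [
    [[5,0,0,0.95,0,0,0],[5,0,0,0.95,0,0,0],[5,0,0,0.95,0,0,0],[5,0,0,0.95,0,0,0],[5,0,0,0.95,0,0,0],[5,0,0,0.95,0,0,0],[5,0,0,0.95,0,0,0],[5,0,0,0,0,0,0]]
  ]
}}

```text
t: 22.25
eef_pos: [484.3, -211.1, 57.2]
ee_rot: [-179.9, 0.0, 36.9]
contact_force: [-0.2, 0.0, 0.1]
gripper_width: 49.9
```

Request:
{"api": "apply_moves", "payload": {
  "steps": [
    [[1.2,0,0,0,0,0,0],[1.2,0,0,0,0,0,0],[1.2,0,0,0,0,0,0],[1.2,0,0,0,0,0,0],[1.2,0,0,0,0,0,0],[1.2,0,0,0,0,0,0],[1.2,0,0,0,0,0,0],[1.2,0,0,0,0,0,0]]
  ],
  "grip_force": 8
}}

```text
t: 23.05
eef_pos: [485.2, -211.6, 58.8]
ee_rot: [180.0, -0.0, 36.9]
contact_force: [-0.5, -0.6, 6.5]
gripper_width: 15.7
```

```bash
python3 - <<'E'
from rig import r
from h import *
rep(r.state())
E
```

```text
t23.05 pos [ 485.2 -211.6   58.8] rot [ 1.7998e+02 -1.0000e-02  3.6940e+01] a_tool 1.423 out 229.7 tan 0.7 F x,y,z -0.75 0.17 6.49 w 15.7
```

The grip holds (15.7 mm), but there is 6.5 N upward on the fingertips. I'll ease up 2 mm, then swing the tab back along its arc.

Request:
{"api": "apply_moves", "payload": {
  "steps": [
    [[1.2,0,0,-0.2,0,0,0],[1.2,0,0,0,0,0,0],[1.2,0.005,-0.46,0,0,0,0.02],[1.2,0.005,-0.46,0,0,0,0.02],[1.2,0.005,-0.46,0,0,0,0.02],[1.2,0.005,-0.46,0,0,0,0.02],[1.2,0.005,-0.46,0,0,0,0.02],[1.2,0.005,-0.46,0,0,0,0.02]]
  ]
}}

```text
t: 23.85
eef_pos: [469.2, -188.1, 60.4]
ee_rot: [-180.0, 0.0, 30.0]
contact_force: [-0.3, -2.4, -12.8]
gripper_width: 16.3
```

```bash
python3 - <<'E'
from rig import r
from h import *
rep(r.state())
E
```

```text
t23.85 pos [ 469.2 -188.1   60.4] rot [-1.7998e+02  3.0000e-02  2.9970e+01] a_tool 1.301 out 229.9 tan 0.2 F x,y,z -1.45 1.92 -12.79 w 16.3
```

Since the tab is held fast, the vertical force is only constraint. I'll lower 1.3 mm to relieve it and continue.

Request:
{"api": "apply_moves", "payload": {
  "steps": [
    [[1.2,0.005,-0.46,0.07,0,0,0.02],[1.2,0.005,-0.46,0.06,0,0,0.02],[1.2,0.005,-0.46,0,0,0,0.02],[1.2,0.005,-0.46,0,0,0,0.02],[1.2,0.005,-0.46,0,0,0,0.02],[1.2,0.005,-0.46,0,0,0,0.02],[1.2,0.005,-0.46,0,0,0,0.02],[1.2,0.005,-0.46,0,0,0,0.02]]
  ]
}}

```text
t: 24.65
eef_pos: [454.0, -155.5, 60.1]
ee_rot: [179.9, -0.0, 20.8]
contact_force: [-6.2, -2.9, 8.2]
gripper_width: 16.4
```

```bash
python3 - <<'E'
from rig import r
from h import *
rep(r.state())
E
```

```text
t24.65 pos [ 454.  -155.5   60.1] rot [179.94  -0.    20.78] a_tool 1.141 out 229.6 tan 1.1 F x,y,z -6.79 0.50 8.17 w 16.4
```

Request:
{"api": "apply_moves", "payload": {
  "steps": [
    [[1.2,0.005,-0.46,0,0,0,0.02],[1.2,0.005,-0.46,0,0,0,0.02],[1.2,0.005,-0.46,0,0,0,0.02],[1.2,0.005,-0.46,0,0,0,0.02],[1.2,0.005,-0.46,0,0,0,0.02],[1.2,0.005,-0.46,0,0,0,0.02],[1.2,0.005,-0.46,0,0,0,0.02],[1.2,0,0,0,0,0,0]]
  ]
}}

```text
t: 25.45
eef_pos: [444.4, -124.0, 60.0]
ee_rot: [180.0, 0.0, 12.8]
contact_force: [-8.1, -0.9, 9.1]
gripper_width: 15.7
```

```bash
python3 - <<'E'
from rig import r
from h import *
rep(r.state())
c=r.read_camera("wrist");cv2.imwrite("pics/w6.png",c["color"][:,:,::-1])
E
```

```text
t25.45 pos [ 444.4 -124.    60. ] rot [1.7997e+02 1.0000e-02 1.2800e+01] a_tool 1.001 out 229.6 tan 0.1 F x,y,z -8.08 -0.96 9.07 w 15.7
```

View pics/w6.png

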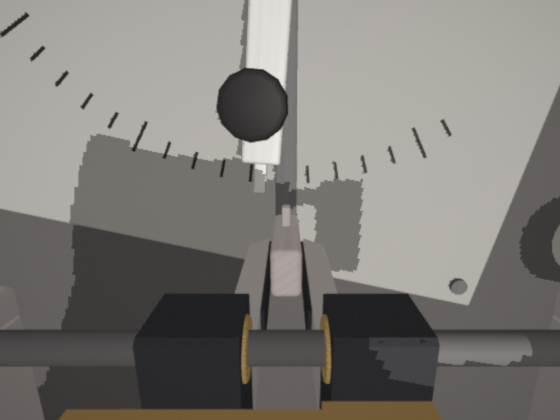

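The lever's pointer at (258,180) is slightly left of the marker's nib at (287,215), which fits the 0.08 rad still to go.

Request:
{"api": "apply_moves", "payload": {
  "steps": [
    [[1.2,-0.01,-0.46,-0.02,0,0,0.02],[1.2,-0.01,-0.46,-0.02,0,0,0.02],[1.2,-0.01,-0.46,-0.02,0,0,0.02],[1.2,-0.01,-0.45,-0.02,0,0,0.0195],[1.2,0,0,0,0,0,0],[1.2,0,0,0,0,0,0],[1.2,0,0,0,0,0,0],[1.2,0,0,0,0,0,0]]
  ]
}}

```text
t: 26.3
eef_pos: [441.1, -106.5, 60.2]
ee_rot: [-180.0, -0.0, 8.3]
contact_force: [1.2, 1.5, -5.1]
gripper_width: 16.0
```

```bash
python3 - <<'E'
from rig import r
from h import *
rep(r.state())
c=r.read_camera("wrist");cv2.imwrite("pics/w7.png",c["color"][:,:,::-1])
E
```

```text
t26.30 pos [ 441.1 -106.5   60.2] rot [-1.7999e+02 -3.0000e-02  8.3300e+00] a_tool 0.923 out 229.7 tan 0.2 F x,y,z 1.37 -1.33 -5.08 w 16.0
```

View pics/w7.png

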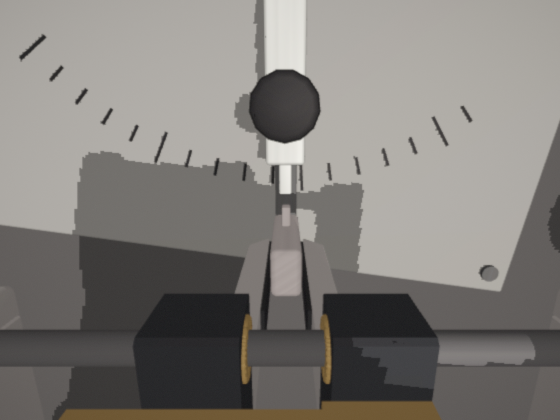

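The lever grip (285,106), its pointer (285,180) and the marker nib (287,213) are in line, with the marker arm centred under the pointer. Releasing and lifting straight up.

Request:
{"api": "apply_moves", "payload": {
  "steps": [
    [[2.5,0,0,0,0,0,0],[3.5,0,0,0,0,0,0],[4.5,0,0,0,0,0,0],[5,0,0,0,0,0,0],[5,0,0,0,0,0,0],[5,0,0,-0.5,0,0,0],[5,0,0,-1.0,0,0,0],[5,0,0,-1.0,0,0,0]]
  ]
}}

```text
t: 27.15
eef_pos: [440.8, -106.5, 86.0]
ee_rot: [-180.0, -0.0, 8.3]
contact_force: [-0.7, -0.3, 0.0]
gripper_width: 49.9
```

Request:
{"api": "apply_moves", "payload": {
  "steps": [
    [[5,0,0,-1.5,0,0,0],[5,0,0,-1.5,0,0,0],[5,0,0,-1.5,0,0,0],[5,0,0,-1.5,0,0,0],[5,0,0,-1.5,0,0,0],[5,0,0,-1.5,0,0,0],[5,0,0,-1.5,0,0,0],[5,0,0,0,0,0,0]]
  ]
}}

```text
t: 27.95
eef_pos: [441.8, -106.7, 192.6]
ee_rot: [179.9, -0.2, 8.3]
contact_force: [0.5, 0.4, 0.2]
gripper_width: 50.1
```

```bash
python3 - <<'E'
from rig import r
from h import *
rep(r.state())
c=r.read_camera("wrist");cv2.imwrite("pics/w8.png",c["color"][:,:,::-1])
c=r.read_camera("scene");cv2.imwrite("pics/s8.png",c["color"][:,:,::-1])
rep(r.state())
E
```

```text
t27.95 pos [ 441.8 -106.7  192.6] rot [179.92  -0.2    8.32] a_tool 0.923 out 229.0 tan 0.5 F x,y,z 0.50 -0.31 0.21 w 50.1
t28.05 pos [ 440.8 -106.6  190.5] rot [ 1.7997e+02 -5.0000e-02  8.3200e+00] a_tool 0.923 out 229.9 tan 0.3 F x,y,z -0.41 -0.15 -1.26 w 50.4
```

View pics/w8.png

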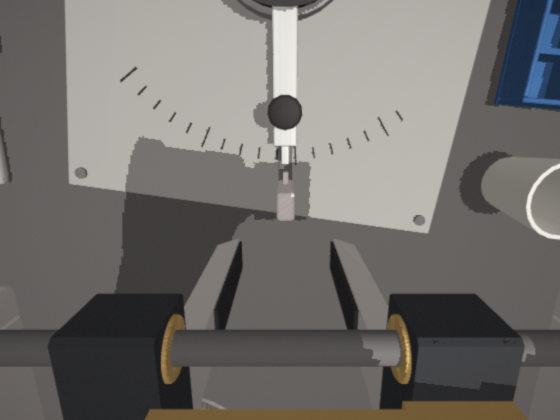

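View pics/s8.png

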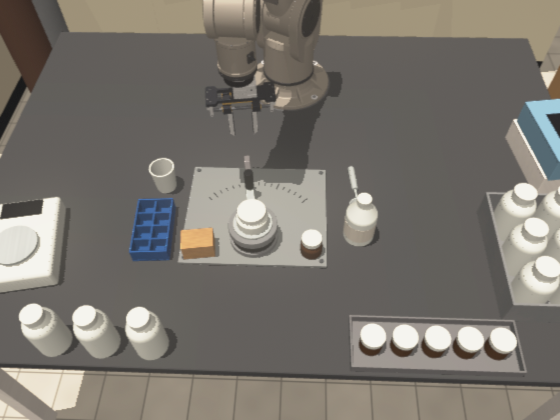

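Bar, grip (285,112), pointer (286,150) and marker tab (286,200) are in one line. The gripper is clear of everything and all the bystanders are where they started, so I'm handing in.

```bash
python3 -c "
from rig import r
print(r.sign_off())"
```

```text
the job is handed in; nothing more can be done
None
```

The lever is closed onto the bottle and the marker is lined up with it; I handed the job in at about 28 s. `sign_off` gives no verdict, so these are my own checks.

- **Lever:** I pushed it slowly with closed fingers until the force rose from the 3–4 N of friction to about 10 N. By the force, that put the jaw about 0.035 rad into the bottle, well short of the 0.115 rad that crushes it. I then backed off and let it spring back; the scene camera puts it at rest at about 0.92 rad.
- **Marker:** I gripped the tab, turned it to 0.923 rad and let go. The last wrist picture shows the lever's bar, grip and pointer in one line with the marker tab.
- **Surroundings:** nothing else appears to have moved in the last scene picture, and the gripper stands clear about 190 mm above the bench.

Two limits on these checks:
- **Give after letting go:** I could not measure it directly. I infer about 0.02 rad from the force and the stated spring-back.
- **Vertical force on the marker:** gripping the tab put up to 13 N of vertical force on the tool. I eased it by shifting the tool's height by a millimetre or two.

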